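# Put the desk things into their matching wooden holders

## Robot

A 7-joint arm with a two-finger parallel gripper is mounted at the origin on a cart in front of the work surface, level with it; the furniture and walls round the work are solid. World frame = base frame: x ahead of the robot, y to its left, z up, the work surface at z = 0. Lengths are in m, angles in rad, forces in N, time in s.
With the tool pointing down it reaches from about 0.425 to 0.825 m from the base axis. Payload 3.6 kg.
Tool frame: the origin (TCP) lies where the fingers leave the gripper's body, on its centre line; the fingertips stand 73 mm ahead of it and the grasp point (between the pads) lies 54 mm ahead of it; x points along the fingers, y is the direction in which the jaws open and shut, and the axes are right-handed (so a half turn about x gives the same grasp; the last joint's range is limited). The gripper opens to 85 mm and grips with 20 to 120 N. Pads are 22 mm wide; open, the fingers measure 114 mm over their backs; the gripper's body (76 mm by 85 mm) begins 54 mm behind the grasp point. The pads swing forward as they close: fully open they stand 13 mm farther back than shut.
Start: joints at [1.119, 0.615, -0.013, 1.423, 0.008, 1.103, -0.04], TCP at [0.268, -0.592, 0.304] pointing down, gripper open.
Joint ranges: [-3.12, 3.12], [-0.3, 2.06], [-1.34, 1.32], [0.26, 2.42], [-1.36, 4.5], [0.01, 1.98], [-2.84, 2.84]. Speed limits (rad/s): [2.79, 2.79, 3.14, 3.14, 3.14, 3.14, 3.14].

## Interface

Orientations are given as a unit quaternion [x, y, z, w].
In Python, from station import arm, snapshot, camera_info, ticket gives the robot as it stands. Calls block until the motion is done:
- arm.movep(position, orientation): joint-space move of the TCP to a pose.
- arm.line_to(position, velocity=0.15, ori=None): straight line of the TCP; ori=None keeps the orientation; velocity is the mean speed in m/s.
- arm.move_j(angles): joint-space move.
- arm.move_gripper(opening, effort=None): opening from 0.0 (shut) to 1.0 (fully open); effort is the grip in N (None keeps the last); returns when the fingers have stopped.
- arm.pause(seconds).
- arm.ik(position, orientation): joint angles nearest the present ones, or None.
- snapshot(name): name is "scene" or "side" or "wrist"; returns the picture (400x640x3 uint8, blue, green, red); there is no depth.
- camera_info(name): a dict with "fx", "fy", "cx", "cy" (pixels), "dist_coeffs" ([k1, k2, p1, p2, k3] as OpenCV has them; the pictures are not rectified), "R" (3x3) and "t" (3): a world point X has camera coordinates R X + t; the wrist camera has in their place "T_tool_cam" (4x4, takes a point from camera to tool coordinates, whose origin is the TCP and whose axes are the tool frame's). Camera axes: x right, y down, z forward; pixel columns grow to the right and rows downward; lengths in m; the calibration is good to about 2 mm. A picture is of the moment at which its call begins: read the wrist's pose just before it. camera_info takes no time and is no camera call.
A pose or a line that the arm cannot do raises arm.MotionError and nothing moves.
- ticket.finish_job(): hands the job in, once; it reports no verdict.
Readings, each from a call of its own:
- arm.read_time(): time.
- arm.read_joint_positions(): joint angles.
- arm.read_dq(): joint speeds.
- arm.read_effort(): joint torques, N m.
- arm.read_tool_pos(): TCP position.
- arm.read_eef_rot(): TCP orientation.
- arm.read_ft_force(): force on the tool from outside, world axes, zero at the start.
- arm.read_wrist_torque(): the same for the moment, N m.
- arm.read_opening(): opening from 0.0 (shut) to 1.0 (fully open).
Only numpy, scipy, OpenCV 4.12 (cv2) and the standard library are available. Lean on these libraries where they do the work, as an engineer would, in place of code of your own. Each camera call takes 0.05 s, during which the arm holds its last target.

## Task

Tidy the drawing table: put the round ink bottle, the square ink bottle, the glue stick and the paint tube each into the wooden holder whose recess has its shape and size - the bottles and the glue stick standing upright, the tube lying down - so that each sits on the floor of its recess. Leave the roll of tape where it is.

Things in the scene. Friction and masses are not known exactly. Their poses are not given: they have to be found in the camera images.
- round_ink_center (a point): Round dark ink bottle with a black screw cap, upright: body 43 mm across up to 50 mm high (shoulders narrow above 40 mm), cap 26 mm across, 60 mm high in all. This point is on its axis, 30 mm above its underside; z up its axis. About 85 g.
- square_ink_center (a point): Square dark ink bottle with a black screw cap, upright: body 44 x 44 mm and 40 mm high, cap 26 mm across, 57 mm high in all. This point is on its axis, 28.5 mm above its underside; x and y are square to the flat sides, z up. About 85 g.
- glue_stick_center (a point): Glue stick standing upright, a cylinder 26 mm across and 89 mm high. This point is on its axis, 44.5 mm above its underside; z up. About 35 g.
- paint_tube_center (a point): Paint tube lying flat on the table: 36 mm wide (x), 105 mm long (y; the dark cap, 15 mm long and 17 mm across, at +y), 23 mm high at most. This point is in the middle of its length and width, 11.5 mm above its underside; z up. Grip it across x. About 45 g.
- round_holder_floor (a point): Square light-wood block, 80 x 80 x 14 mm, with one large round recess, 56 mm across and 10 mm deep, its edge chamfered: for the round ink bottle. Fixed to the table. This point lies on the middle of the recess floor, 4 mm above the table; z up, x and y along the block's sides. 
- square_holder_floor (a point): Square light-wood block, 80 x 80 x 14 mm, with one square recess, 58 x 58 mm and 10 mm deep, its edge chamfered: for the square ink bottle, sides along the recess's sides. Fixed to the table. This point lies on the middle of the recess floor, 4 mm above the table; z up, x and y along the block's sides. 
- small_holder_floor (a point): Square light-wood block, 64 x 64 x 14 mm, with one small round recess, 40 mm across and 10 mm deep, its edge chamfered: for the glue stick. Fixed to the table. This point lies on the middle of the recess floor, 4 mm above the table; z up, x and y along the block's sides. 
- tube_holder_floor (a point): Oblong light-wood tray, 60 x 128 x 14 mm (x, y, z): recess 50 x 118 mm and 10 mm deep, walls 5 mm thick; the two long walls are left out over the middle 76 mm of their length as room for fingers. For the paint tube, lying along y, either way round. Fixed to the table. This point lies on the middle of the recess floor, 4 mm above the table; z up, x and y along the block's sides. 
- tape_roll_center (a point): Bystander: roll of brown tape lying flat, 90 mm across, 48 mm high. This point is at its centre, 24 mm up. It stands in the row of holders and is to stay where it is. Other small things (an eraser, a metal sharpener, a grey clip) lie between the row of things and the row of holders, up to 35 mm high.
Things that resemble listed ones, but are neither listed nor needed, are in the scene too. What is shaped like the part that bears glue_stick_center but red or turquoise is not meant.

How it is judged:
At the end, for the whole second after the job is handed in: Each of the four things rests on the recess floor of its own holder: centre within 12 mm of the recess centre, no more than 4 mm too high, level or upright within 0.12 rad, the tube along the tray within 0.2 rad, and the tape roll within 30 mm of where it was (horizontal distance between round_ink_center and round_holder_floor below 0.012 m and z of round_ink_center in the frame of round_holder_floor below 0.034 m and angle between each of round_ink_center, square_ink_center, glue_stick_center, paint_tube_center's own z axis and vertical below 0.12 rad and linear speed of each of round_ink, square_ink, glue_stick, paint_tube below 0.02 m/s and horizontal distance between square_ink_center and square_holder_floor below 0.012 m and z of square_ink_center in the frame of square_holder_floor below 0.0325 m and horizontal distance between glue_stick_center and small_holder_floor below 0.012 m and z of glue_stick_center in the frame of small_holder_floor below 0.0485 m and horizontal distance between paint_tube_center and tube_holder_floor below 0.012 m and z of paint_tube_center in the frame of tube_holder_floor below 0.0155 m and angle between the y axis of paint_tube_center and the y axis of tube_holder_floor, either way round below 0.2 rad and distance of tape_roll_center from where it was at the start of the episode below 0.03 m); the robot touches nothing.
It fails at once if the tape roll is shoved more than 30 mm (distance of tape_roll_center from where it was at the start of the episode above 0.03 m).
It also fails if it takes over 102 s, if anything falls off the work surface, if the arm or the gripper's body presses on something with over 40 N, if the wrist force passes 120 N, or if a joint passes its speed limit or range.

## Working session

There is one attempt and no reset: what is moved stays moved. The work goes in short steps, each a Python script; the robot and the scene stay as the last script left them, time stands still between calls to the robot, and variables do not carry over. Pictures are saved under pics/ and viewed, and the job is handed in when it is done.

```bash
mkdir -p pics; ls; python3 - <<'E'
from station import arm, snapshot, camera_info, ticket
import cv2
for n in ("scene","side","wrist"):
    cv2.imwrite(f"pics/{n}0.png",snapshot(n))
    print(n,camera_info(n))
print(arm.read_time(),arm.read_tool_pos(),arm.read_eef_rot())
E
```

```text
pics
scene {'fx': 393.8014785144457, 'fy': 393.8014785144457, 'cx': 313.02426658382916, 'cy': 201.7605775493219, 'dist_coeffs': array([0.02902618, 0.        , 0.        , 0.        , 0.        ]), 'R': array([[-0.59381026, -0.80459447,  0.00413614],
       [-0.53329045,  0.38972164, -0.75081178],
       [ 0.60248707, -0.4480455 , -0.66050326]]), 't': array([0.4639437 , 0.23176495, 0.74895483])}
side {'fx': 455.8089012467208, 'fy': 455.8089012467208, 'cx': 325.4294739559469, 'cy': 203.51253693328687, 'dist_coeffs': array([-0.11212581,  0.        ,  0.        ,  0.        ,  0.        ]), 'R': array([[ 0.99951172, -0.02606915, -0.01722573],
       [-0.03026278, -0.67043707, -0.74134897],
       [ 0.00777757,  0.74150828, -0.67089863]]), 't': array([-0.51109789,  0.18327986,  1.11659876])}
wrist {'fx': 293.70060179111226, 'fy': 293.70060179111226, 'cx': 319.5899110801807, 'cy': 204.1826545328416, 'dist_coeffs': array([0.00519919, 0.        , 0.        , 0.        , 0.        ]), 'T_tool_cam': array([[-2.99750393e-04, -2.82307959e-01,  9.59323786e-01,
        -6.94460591e-02],
       [ 9.99999945e-01,  5.11573356e-05,  3.27514551e-04,
        -1.10367594e-03],
       [-1.41536413e-04,  9.59323832e-01,  2.82307928e-01,
        -7.20708824e-02],
       [ 0.00000000e+00,  0.00000000e+00,  0.00000000e+00,
         1.00000000e+00]])}
0.15 [ 0.26772381 -0.59182958  0.30301472] [-0.69103825 -0.14977676  0.69137506 -0.14843713]
```

View pics/scene0.png

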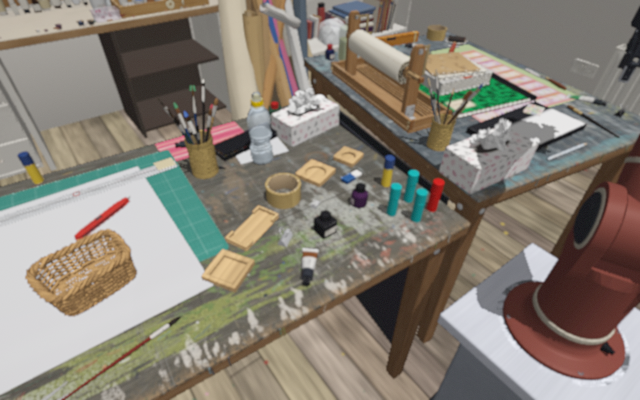

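View pics/side0.png

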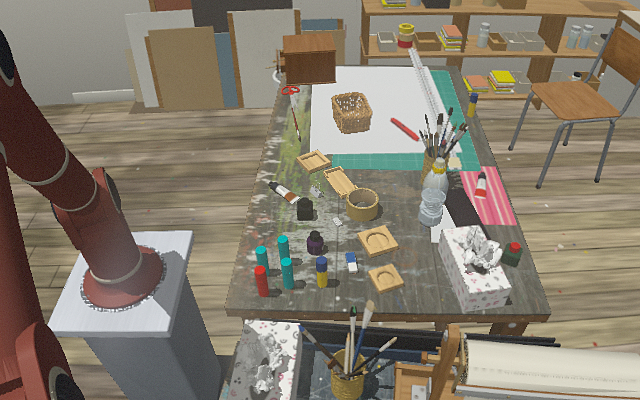

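View pics/wrist0.png

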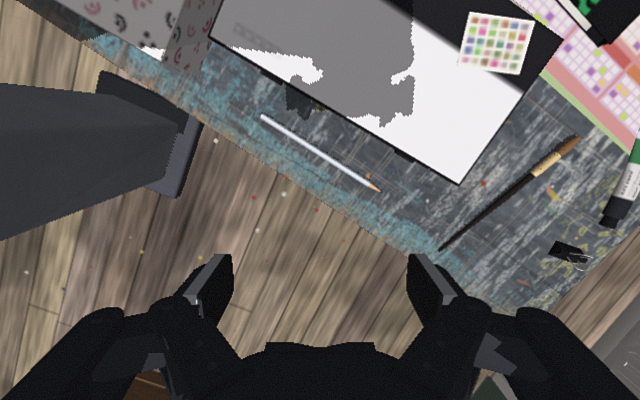

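The scene view shows the round bottle near (360,197), the square bottle at (325,223), the tube at (309,265), and the blue/yellow glue stick at (387,170) among turquoise and red lookalikes. The holders are at (348,155), (316,172), (252,228) and (228,270), and the tape is at (283,190). Next I'll zoom in.

```bash
cat > h.py <<'E'
import numpy as np, cv2
from scipy.spatial.transform import Rotation as Ro
from station import arm, snapshot, camera_info, ticket
def cam(n,pose=None):
    c=camera_info(n); K=np.array([[c['fx'],0,c['cx']],[0,c['fy'],c['cy']],[0,0,1]]); d=np.array(c['dist_coeffs'])
    if 'R' in c: R=np.array(c['R']);t=np.array(c['t'])
    else:
        T=np.eye(4);T[:3,:3]=Ro.from_quat(pose[1]).as_matrix();T[:3,3]=pose[0]
        M=np.linalg.inv(T@np.array(c['T_tool_cam'])); R=M[:3,:3];t=M[:3,3]
    return K,d,R,t
def pose(): return np.array(arm.read_tool_pos()),np.array(arm.read_eef_rot())
def onplane(C,px,z):
    K,d,R,t=C
    u=cv2.undistortPoints(np.array(px,float).reshape(-1,1,2),K,d).reshape(-1,2)
    r=np.c_[u,np.ones(len(u))]@R; o=-R.T@t
    return o+r*((z-o[2])/r[:,2])[:,None]
def proj(C,X):
    K,d,R,t=C
    return cv2.projectPoints(np.array(X,float).reshape(-1,3),cv2.Rodrigues(R)[0],t,K,d)[0].reshape(-1,2)
def down(a):
    # tool x down, tool y (jaw axis) at angle a in world xy
    y=np.array([np.cos(a),np.sin(a),0]);x=np.array([0,0,-1.]);z=np.cross(x,y)
    return Ro.from_matrix(np.c_[x,y,z]).as_quat()
E
python3 - <<'E'
from h import *
s=cv2.imread('pics/scene0.png');w=cv2.imread('pics/side0.png')
cv2.imwrite('pics/sc_z.png',cv2.resize(s[130:300,190:450],None,fx=3,fy=3,interpolation=cv2.INTER_CUBIC))
cv2.imwrite('pics/sd_z.png',cv2.resize(w[140:305,225:425],None,fx=3.6,fy=3.6,interpolation=cv2.INTER_CUBIC))
C=cam('scene');D=cam('side')
pts={'round':(360,202),'sq':(325,230),'tube':(309,265),'glue':(386,184),'sh':(348,155),'rh':(316,172),'tray':(252,228),'sqh':(228,270),'tape':(283,195)}
for k,p in pts.items(): print(k,onplane(C,[p],0.0)[0].round(3))
pts={'round':(315,248),'sq':(305,214),'tube':(285,193),'glue':(322,285),'sh':(385,278),'rh':(378,240),'tray':(340,182),'sqh':(314,160),'tape':(362,210),'b1':(471,114),}
for k,p in pts.items(): print(k,onplane(D,[p],0.0)[0].round(3))
p=pose();y=Ro.from_quat(p[1]).as_matrix();print(y.round(3))
E
```

```text
round [0.484 0.07  0.   ]
sq [0.458 0.203 0.   ]
tube [0.394 0.296 0.   ]
glue [ 0.498 -0.036  0.   ]
sh [ 0.664 -0.042  0.   ]
rh [0.653 0.084 0.   ]
tray [0.566 0.34  0.   ]
sqh [0.486 0.444 0.   ]
tape [0.624 0.214 0.   ]
round [0.486 0.08  0.   ]
sq [0.46  0.209 0.   ]
tube [0.4   0.302 0.   ]
glue [ 0.502 -0.041  0.   ]
sh [ 0.656 -0.026  0.   ]
rh [0.652 0.101 0.   ]
tray [0.564 0.345 0.   ]
sqh [0.487 0.46  0.   ]
tape [0.62  0.218 0.   ]
b1 [1.069 0.719 0.   ]
[[-0.001  0.412 -0.911]
 [ 0.002 -0.911 -0.412]
 [-1.    -0.002  0.   ]]
```

View pics/sc_z.png

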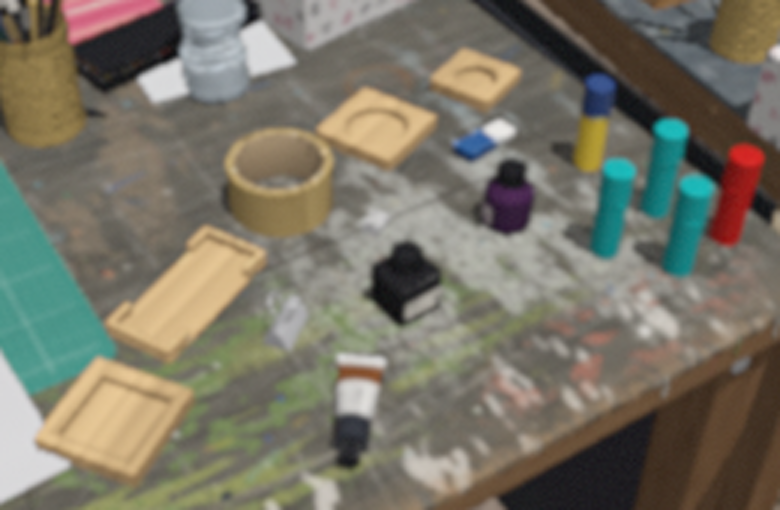

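View pics/sd_z.png

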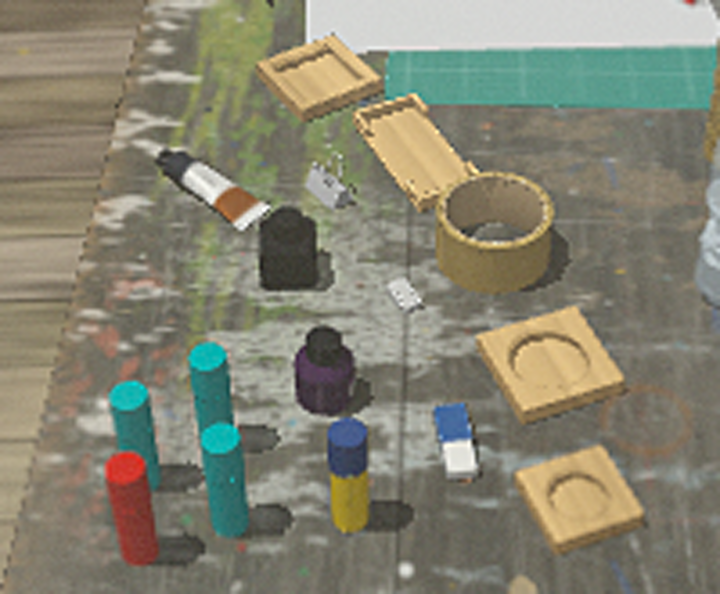

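```bash
python3 - <<'E'
from h import *
import json
out=[]
for i,(x,y) in enumerate([(0.5,0.03),(0.48,0.33)]):
    arm.movep([x,y,0.29],down(-np.pi/2)); arm.pause(0.1)
    p=pose(); im=snapshot('wrist'); cv2.imwrite(f'pics/w{i+1}.png',im)
    out.append([p[0].tolist(),p[1].tolist()]); print(arm.read_time(),p[0],arm.read_joint_positions())
json.dump(out,open('poses.json','w'))
E
```

```text
2.6667 [0.50018113 0.02908662 0.28995417] [-0.00999912  0.40445428 -0.12953663  1.86295601  0.06639961  0.87830848
 -1.74390297]
3.9667 [0.48133017 0.32747573 0.29000827] [-0.53169092  0.52620791 -0.16387162  1.64307642  0.10036125  0.98082525
 -2.30441013]
```

View pics/w1.png

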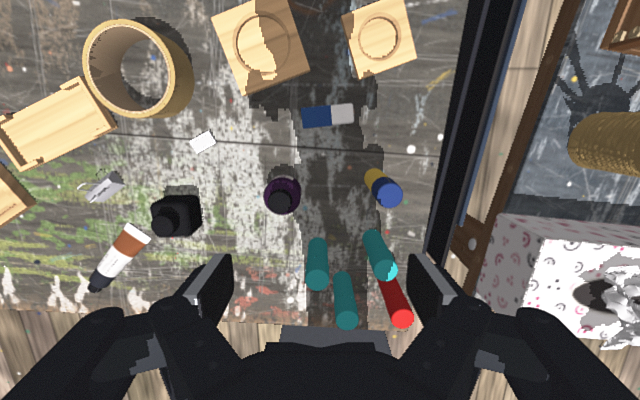

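View pics/w2.png

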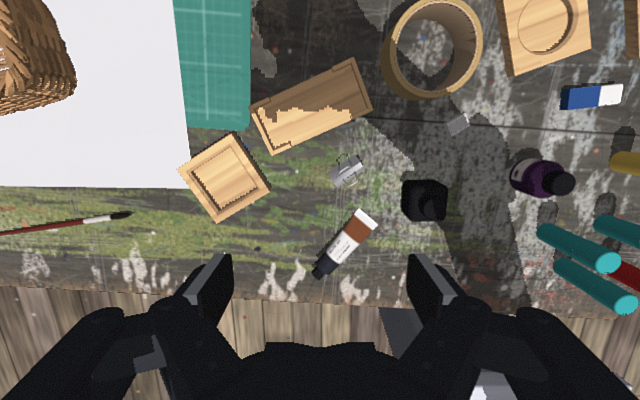

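Both wrist views show everything. In w1 the round holder is at (262,43), the small holder at (379,38), the round bottle at (282,195), and the glue stick at (383,187). In w2 the tray is at (312,105), the square holder at (224,177), the square bottle at (425,200), and the tube at (345,243).

```bash
cat > seg.py <<'E'
from h import *
import json
P=json.load(open('poses.json'))
W=[cam('wrist',(np.array(p[0]),np.array(p[1]))) for p in P]
I=[cv2.imread(f'pics/w{i}.png') for i in (1,2)]
def wood(im):
    hsv=cv2.cvtColor(im,cv2.COLOR_BGR2HSV)
    m=cv2.inRange(hsv,(9,75,60),(24,255,255))
    return cv2.morphologyEx(m,cv2.MORPH_OPEN,np.ones((3,3)))
E
python3 - <<'E'
from seg import *
for k in (0,1):
    m=wood(I[k]); m[260:]=0
    cs,_=cv2.findContours(cv2.morphologyEx(m,cv2.MORPH_CLOSE,np.ones((5,5))),cv2.RETR_EXTERNAL,cv2.CHAIN_APPROX_NONE)
    v=I[k].copy()
    for c in cs:
        if cv2.contourArea(c)<800: continue
        X=onplane(W[k],c.reshape(-1,2),0.014)[:,:2]
        r=cv2.minAreaRect((X*1000).astype(np.float32))
        print(k,c.reshape(-1,2).mean(0).round(),np.round(r[0],1),np.round(r[1],1),round(r[2],1))
        cv2.drawContours(v,[c],-1,(0,0,255),1)
    cv2.imwrite(f'pics/seg{k}.png',v[:300])
E
```

```text
0 [ 10. 196.] [474.8 397. ] [40.3 82.6] 72.9
0 [610. 143.] [ 540.8 -302.5] [92.9 72.3] 89.7
0 [ 88. 105.] [598.7 287.1] [106.4 243. ] 19.1
0 [625.  28.] [ 661.2 -290.7] [44.3 47.4] 80.9
0 [521. 136.] [ 542.7 -189.1] [ 40.6 296.6] 79.1
0 [381.  33.] [655.8 -31.1] [56.3 66.8] 18.0
0 [268.  43.] [648.9  80.7] [ 81.  101.9] 19.5
1 [225. 178.] [483.  442.2] [81.5 84.6] 30.6
1 [312. 106.] [563.4 338.2] [ 60.5 128.1] 23.4
1 [541.  31.] [644.3  95.1] [78.4 88.3] 19.5
1 [432.  49.] [619.3 209.3] [107.7  95.7] 89.7
1 [29. 57.] [606.9 628.7] [ 77.2 128.8] 72.6
```

View pics/seg0.png

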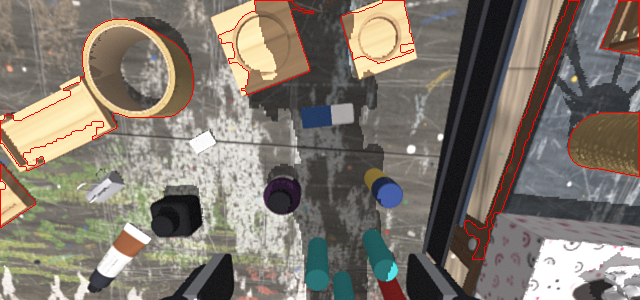

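View pics/seg1.png

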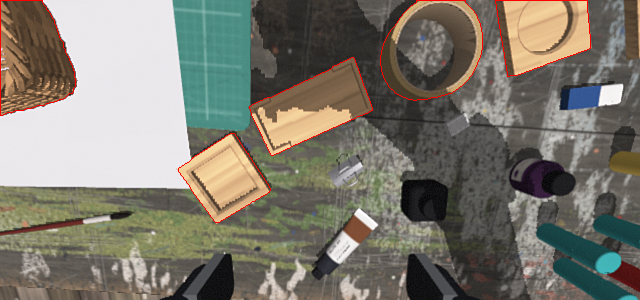

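```bash
python3 - <<'E'
from seg import *
a=cv2.resize(I[0][0:105,200:430],None,fx=3.4,fy=3.4,interpolation=cv2.INTER_CUBIC)
cv2.imwrite('pics/z1.png',a)
b=cv2.resize(I[1][120:290,170:460],None,fx=2.7,fy=2.7,interpolation=cv2.INTER_CUBIC)
cv2.imwrite('pics/z2.png',b)
E
```

```text
(no output)
```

View pics/z1.png

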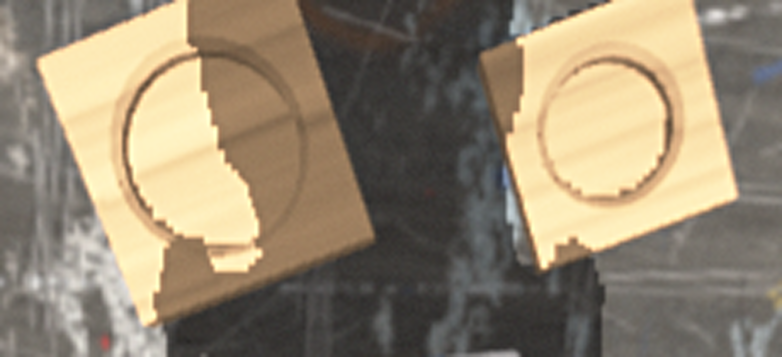

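View pics/z2.png

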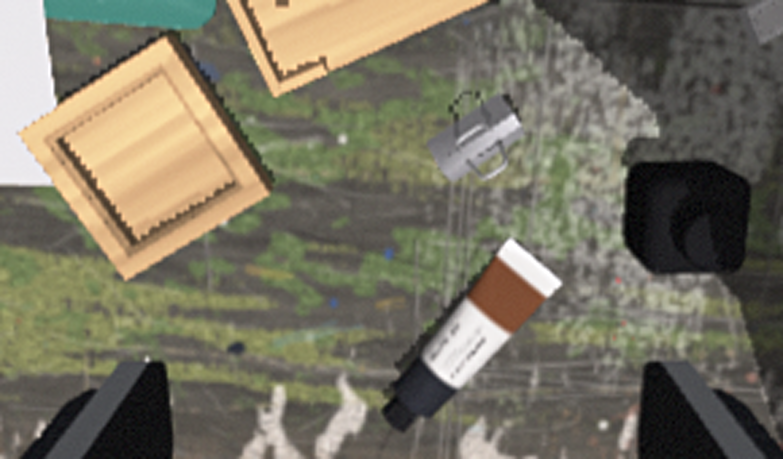

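```bash
python3 - <<'E'
from seg import *
def z(im,x0,y0,n=60,h=60): 
    c=im[y0:y0+h,x0:x0+n].astype(float); c=255*(np.clip(c/255,0,1))**0.4
    return cv2.resize(c.astype(np.uint8),(n*6,h*6),interpolation=cv2.INTER_CUBIC)
S=cv2.imread('pics/scene0.png');D=cv2.imread('pics/side0.png')
cv2.imwrite('pics/z3.png',np.vstack([np.hstack([z(I[0],145,180),z(I[1],395,170)]),np.hstack([z(I[0],252,160,60,40),z(D,290,185,60,40)])]))
A=lambda k,p,z:print(k,(onplane(W[k],p,z)*1000).round(1).tolist())
s=lambda q:[(np.array(p)/3.4+(200,0)) for p in q]
q=lambda q:[(np.array(p)/2.7+(170,120)) for p in q]
A(0,s([(206,150),(210,147),(38,62),(150,325),(374,238)]),.014)
A(0,s([(609.5,126),(611,124),(481,55),(541,270),(738,197)]),.014)
A(1,q([(146,160),(149,155.5),(148,158),(20,133),(172,33),(272,187),(126,278)]),.014)
A(1,q([(537,262)]),.006);A(1,q([(397,415)]),.0115)
E
```

```text
0 [[646.3, 92.0, 14.0], [647.1, 90.7, 14.0], [670.2, 141.5, 14.0], [595.3, 113.2, 14.0], [621.2, 40.2, 14.0]]
0 [[652.7, -32.8, 14.0], [653.3, -33.2, 14.0], [671.9, 7.2, 14.0], [611.7, -13.2, 14.0], [632.8, -74.2, 14.0]]
1 [[483.1, 442.2, 14.0], [485.1, 440.7, 14.0], [483.9, 441.2, 14.0], [495.3, 496.1, 14.0], [537.6, 426.0, 14.0], [470.5, 387.1, 14.0], [427.7, 456.7, 14.0]]
1 [[431.8, 265.6, 6.0]]
1 [[354.7, 332.0, 11.5]]
```

View pics/z3.png

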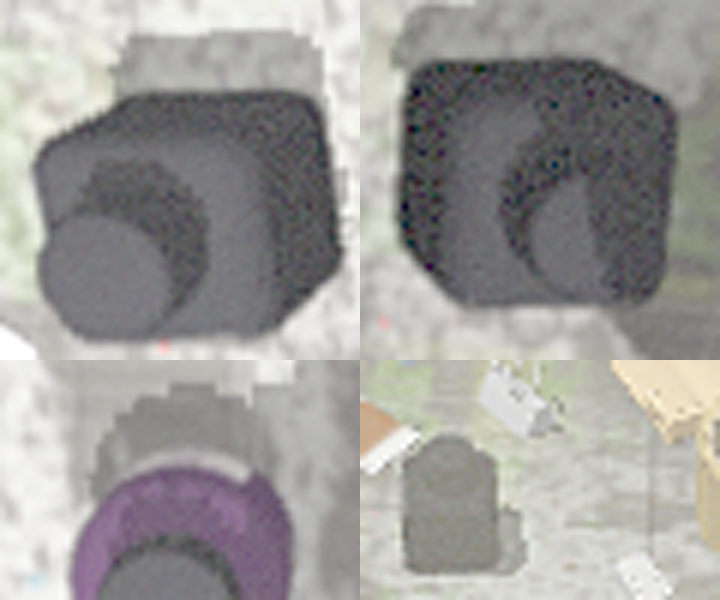

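```bash
python3 - <<'E'
from seg import *
C=cam('scene');D=cam('side')
A=lambda n,k,p,z:print(n,(onplane(k,p,z)*1000).round(1)[:,:2].tolist())
a=lambda q:[(np.array(p)/6+(145,180)) for p in q]
b=lambda q:[((np.array(p)-(360,0))/6+(395,170)) for p in q]
A('sq w1 top',W[0],a([(38,152),(262,130),(275,332),(70,340)]),.040)
A('sq w1 base',W[0],a([(342,268),(325,95),(120,97)]),0)
A('sq w1 cap',W[0],a([(103,280)]),.057)
A('sq w2 top',W[1],b([(460,305),(662,303),(678,95)]),.040)
A('sq w2 base',W[1],b([(402,248),(408,62),(605,62)]),0)
A('sq w2 cap',W[1],b([(597,243)]),.057)
def mask(im,lo,hi,box):
    hsv=cv2.cvtColor(im,cv2.COLOR_BGR2HSV);m=cv2.inRange(hsv,lo,hi);o=np.zeros_like(m);x0,y0,x1,y1=box;o[y0:y1,x0:x1]=m[y0:y1,x0:x1];
    cs,_=cv2.findContours(o,cv2.RETR_EXTERNAL,cv2.CHAIN_APPROX_NONE)
    return max(cs,key=cv2.contourArea).reshape(-1,2)
# glue blue part
c=mask(I[0],(105,90,60),(125,255,255),(350,160,420,215)); print(c.min(0),c.max(0))
im=np.vstack([cv2.resize(I[0][150:225,340:430],None,fx=6,fy=6,interpolation=cv2.INTER_CUBIC)])
im2=cv2.resize(I[0][160:235,250:340],None,fx=6,fy=6,interpolation=cv2.INTER_CUBIC)
im2=(255*(im2/255.)**.5).astype(np.uint8)
cv2.imwrite('pics/z4.png',np.hstack([im,im2])[:, :800] if 0 else cv2.resize(np.hstack([im,im2]),(800,333)))
# tray axis
m=wood(I[1]);m=cv2.morphologyEx(m,cv2.MORPH_CLOSE,np.ones((5,5)));o=np.zeros_like(m);o[50:165,245:380]=m[50:165,245:380]
cs,_=cv2.findContours(o,cv2.RETR_EXTERNAL,cv2.CHAIN_APPROX_NONE);c=max(cs,key=cv2.contourArea).reshape(-1,2)
X=onplane(W[1],c,.014)[:,:2]*1000
print('tray box',cv2.boxPoints(cv2.minAreaRect(X.astype(np.float32))).round(1).tolist())
A('side: rh sh sqh tape',D,[(378,240),(385,278),(314,160)],.014)
A('scene rh sh sqh',C,[(316,172),(348,155),(228,270)],.014)
E
```

```text
sq w1 top [[476.8, 220.7], [481.0, 177.9], [440.1, 180.6], [438.5, 220.7]]
sq w1 base [[438.5, 183.1], [477.3, 182.2], [476.9, 225.3]]
sq w1 cap [[457.4, 202.6]]
sq w2 top [[438.6, 222.1], [438.9, 183.4], [479.8, 185.2]]
sq w2 base [[437.3, 222.3], [477.9, 224.1], [477.7, 183.2]]
sq w2 cap [[456.4, 204.1]]
[372 177] [402 207]
tray box [[510.20001220703125, 385.0], [561.0999755859375, 267.3999938964844], [616.5999755859375, 291.3999938964844], [565.7000122070312, 409.0]]
side: rh sh sqh tape [[650.0, 87.7], [653.1, -37.3], [487.0, 440.9]]
scene rh sh sqh [[638.0, 95.7], [648.7, -28.2], [474.4, 447.5]]
```

View pics/z4.png

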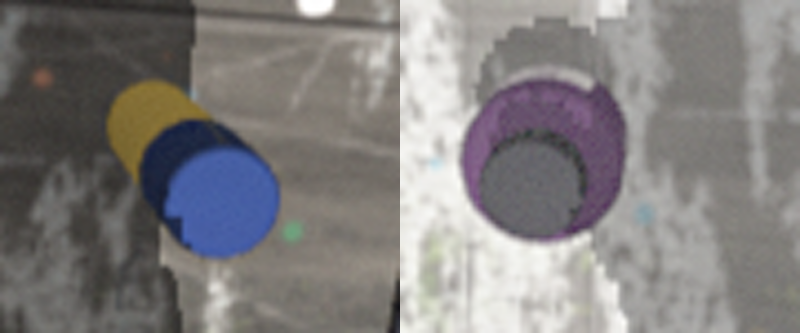

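```bash
python3 - <<'E'
from seg import *
C=cam('scene');D=cam('side')
A=lambda n,k,p,z:print(n,(onplane(k,p,z)*1000).round(1)[:,:2].tolist())
A('glue top w1',W[0],[(390.2,195.7)],.089)
A('glue base w1',W[0],[(374.2,178.4)],.0)
A('round cap w1',W[0],[(279.7,202.1)],.06)
A('round cap w2',W[1],[(560,184)],.06)
s=lambda q:[np.array(p)/3.6+(225,140) for p in q]
A('side tops T,T,T,R, glue',D,s([(208,357),(131,396),(221,438),(126,468),(348,434)]),.089)
A('side round cap',D,s([(325,339)]),.06)
A('eraser',D,s([(452,410),(462,470)]),.01)
s=lambda q:[np.array(p)/3+(190,130) for p in q]
A('scene tops T,T,T,R, glue',C,s([(618,170),(671,130),(695,188),(746,156),(601,84)]),.089)
A('scene round cap',C,s([(513,166)]),.06)
E
```

```text
glue top w1 [[500.5, -37.1]]
glue base w1 [[499.4, -37.9]]
round cap w1 [[486.1, 72.4]]
round cap w2 [[485.7, 78.2]]
side tops T,T,T,R, glue [[412.2, 29.9], [363.6, -2.9], [423.3, -40.7], [365.1, -63.0], [503.3, -40.5]]
side round cap [[489.0, 71.2]]
eraser [[576.2, 46.6], [579.4, -7.8]]
scene tops T,T,T,R, glue [[403.9, 39.5], [415.0, -31.8], [354.0, 8.0], [357.1, -53.9], [494.4, -32.1]]
scene round cap [[481.0, 75.9]]
```

```bash
cat >> h.py <<'E'
def st(s=''): print(s,'t',round(arm.read_time(),2),np.round(arm.read_tool_pos(),4),'op',round(arm.read_opening(),3),'F',np.round(arm.read_ft_force(),1))
def pick(x,y,h,a,z=0.24,eff=40):
    q=down(a)
    arm.movep([x,y,z],q); arm.line_to([x,y,h],velocity=0.12); st('down')
    arm.move_gripper(0.0,eff); st('grip')
def place(x,y,h,a,z=0.24):
    q=down(a)
    p=arm.read_tool_pos(); arm.line_to([p[0],p[1],z],velocity=0.2)
    arm.movep([x,y,z],q); st('over')
    arm.line_to([x,y,h+.02],velocity=0.15); arm.line_to([x,y,h],velocity=0.04); st('low')
def drop(z=0.24):
    arm.move_gripper(1.0); p=arm.read_tool_pos(); arm.line_to([p[0],p[1],z],velocity=0.2); st('up')
E
python3 - <<'E'
from h import *
D=cam('side');C=cam('scene')
s=lambda q:[np.array(p)/3.6+(225,140) for p in q]
print(onplane(D,s([(252,218)]),.006),onplane(D,s([(163,158)]),.0115))
s=lambda q:[np.array(p)/3+(190,130) for p in q]
print(onplane(C,s([(361,357)]),.006),onplane(C,s([(347,462)]),.0115))
for x,y,h,a in [(.486,.074,.086,0),(.647,.091,.09,0),(.5,-.038,.099,np.pi/2),(.653,-.033,.1,np.pi/2),(.458,.203,.086,0),(.484,.441,.09,np.radians(31)),(.393,.299,.077,np.radians(49.3)),(.563,.338,.081,np.radians(23.4))]:
    for z in (h,.24):
        r=arm.ik([x,y,z],down(a)); print(None if r is None else np.round(r,2))
pick(.486,.074,.086,0)
cv2.imwrite('pics/g1.png',snapshot('wrist'))
E
```

```text
[[0.43077734 0.2599639  0.006     ]] [[0.35552753 0.33196313 0.0115    ]]
[[0.42555097 0.2700557  0.006     ]] [[0.35067438 0.33646786 0.0115    ]]
[ 0.05  0.75 -0.37  2.06  0.62  0.44 -0.81]
[ 0.19  0.51 -0.56  1.94  0.37  0.8  -0.58]
[ 0.1   0.92 -0.49  1.59  0.56  0.78 -0.63]
[ 0.13  0.74 -0.55  1.48  0.42  1.05 -0.52]
[ 0.69  1.03 -1.15  2.02  1.19  1.    0.48]
[ 0.73  0.73 -1.15  1.91  0.78  1.04  0.81]
[ 0.51  1.07 -0.98  1.57  0.98  1.06  0.82]
[ 0.57  0.94 -1.15  1.47  0.87  1.3   0.9 ]
[-0.21  0.76 -0.38  2.04  0.62  0.46 -1.06]
[-0.07  0.52 -0.57  1.92  0.38  0.81 -0.85]
[-0.44  0.95 -0.61  1.58  0.68  0.84 -0.78]
[-0.4   0.77 -0.7   1.47  0.53  1.09 -0.66]
[-0.34  0.81 -0.55  2.06  0.86  0.52 -0.66]
[-0.16  0.57 -0.81  1.93  0.54  0.87 -0.39]
[-0.26  0.95 -0.57  1.58  0.66  0.81 -0.7 ]
[-0.22  0.77 -0.66  1.47  0.51  1.08 -0.58]
down t 6.92 [0.4864 0.0741 0.0865] op 1.003 F [-0.2  0.1 -0.3]
grip t 7.41 [0.486  0.074  0.0865] op 0.473 F [-0.6 -0.5  5.7]
```

View pics/g1.png

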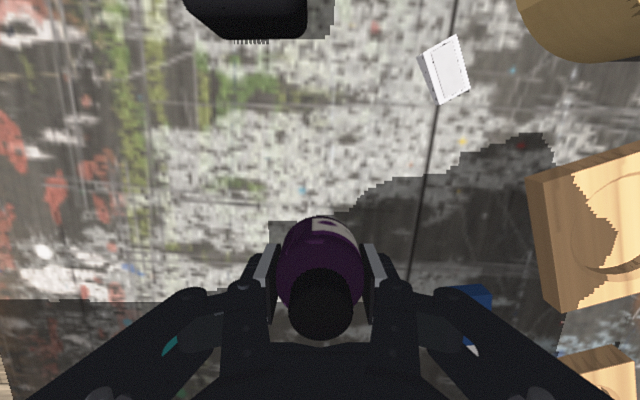

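The picture shows the bottle squarely between the pads at (320,280), gripped on the body about 31 mm up. Next I'll lift it and check.

```bash
python3 - <<'E'
from h import *
p=arm.read_tool_pos(); arm.line_to([p[0],p[1],.15],velocity=0.12); st()
cv2.imwrite('pics/g2.png',np.hstack([cv2.resize(snapshot('side')[150:300,240:440],(400,300)),cv2.resize(snapshot('wrist')[200:400,180:460],(400,300))]))
E
```

```text
t 8.14 [0.4856 0.0737 0.1495] op 0.474 F [-0.3  0.  -1.2]
```

View pics/g2.png

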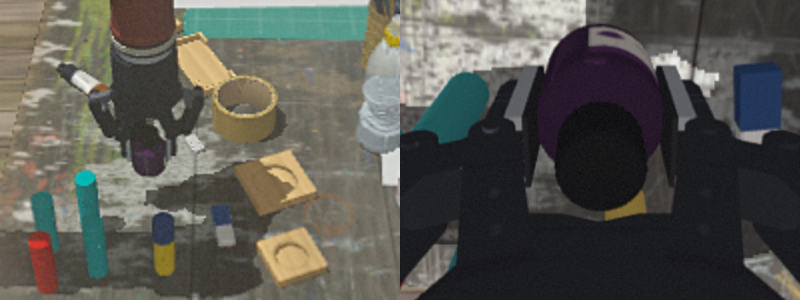

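The bottle is held upright and clear of the table, so I'll place it.

```bash
python3 - <<'E'
from h import *
place(.647,.091,.091,0,z=.2)
drop(.2)
cv2.imwrite('pics/p1.png',snapshot('side'))
pick(.5,-.038,.099,np.pi/2,z=.24)
cv2.imwrite('pics/g3.png',np.hstack([cv2.resize(snapshot('side')[150:300,240:440],(400,300)),cv2.resize(snapshot('wrist'),(400,300))]))
E
```

```text
over t 9.33 [0.6454 0.091  0.1978] op 0.474 F [-1.1 -0.6 -1.8]
low t 10.72 [0.6469 0.091  0.0907] op 0.471 F [ 0.4 -0.1 -1.7]
up t 11.93 [0.6463 0.0906 0.199 ] op 0.999 F [-0.7 -0.1 -0.4]
down t 14.6 [ 0.5004 -0.0379  0.0996] op 0.996 F [-0.3  0.3  0.2]
grip t 15.2 [ 0.5002 -0.0379  0.0993] op 0.286 F [-1.2  0.4  3.1]
```

View pics/g3.png

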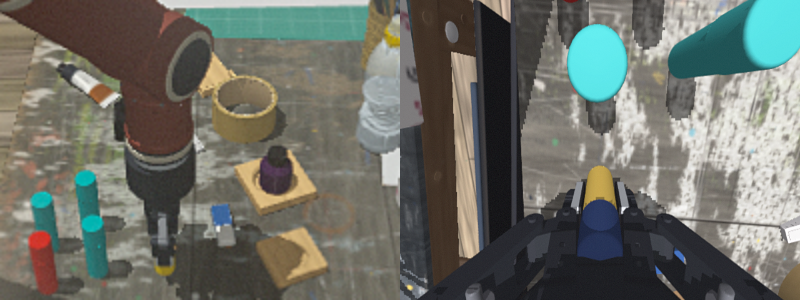

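The round bottle now sits in its recess and the glue stick is between the pads. I'll place the stick, then pick the square bottle.

```bash
python3 - <<'E'
from h import *
place(.653,-.033,.104,np.pi/2,z=.2)
drop(.24)
cv2.imwrite('pics/p2.png',cv2.resize(snapshot('side')[170:300,250:430],None,fx=4,fy=4,interpolation=cv2.INTER_CUBIC))
pick(.458,.203,.086,0)
cv2.imwrite('pics/g4.png',np.hstack([cv2.resize(snapshot('side')[150:300,240:440],(400,300)),cv2.resize(snapshot('wrist'),(400,300))]))
E
```

```text
over t 16.62 [ 0.6517 -0.0326  0.1978] op 0.292 F [-0.2 -0.  -0.4]
low t 17.93 [ 0.653  -0.0329  0.1037] op 0.286 F [ 0.1 -0.6  0.1]
up t 19.38 [ 0.6523 -0.0335  0.2387] op 0.999 F [-0.4 -0.  -0.1]
down t 22.5 [0.4583 0.2032 0.0866] op 1.001 F [ 0.4 -0.2 -0.8]
grip t 22.97 [0.4582 0.2031 0.0865] op 0.511 F [-0.6  0.1  4.9]
```

View pics/p2.png

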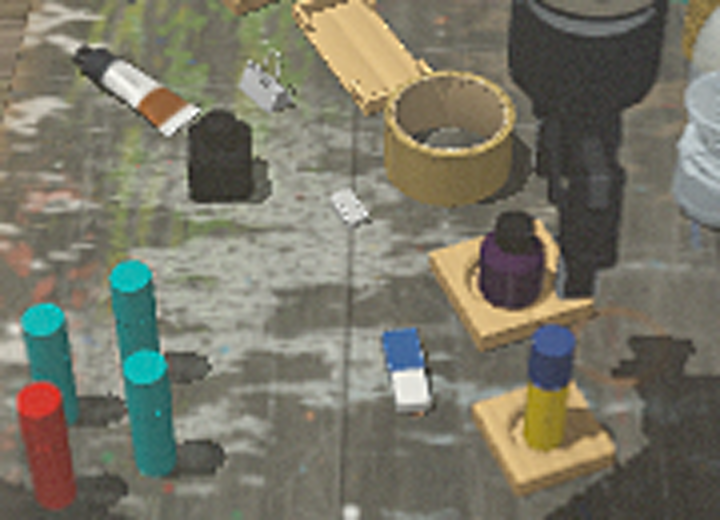

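View pics/g4.png

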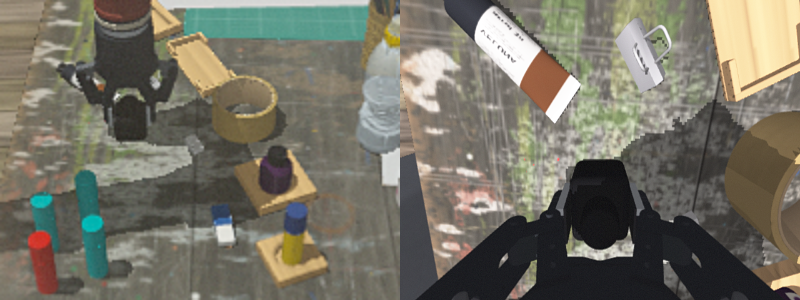

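The round bottle and glue stick stand in their recesses, and the square bottle is gripped squarely. I'll place it, then look at the tube and tray.

```bash
python3 - <<'E'
from h import *
import json
place(.484,.441,.0912,np.radians(30.6),z=.2)
drop(.24)
arm.movep([.393,.299,.2],down(np.radians(49.3+180)) if 0 else down(np.radians(49.3)))
arm.movep([.46,.36,.24],down(np.radians(49.3))); arm.pause(.15)
p=pose(); cv2.imwrite('pics/w3.png',snapshot('wrist')); json.dump([p[0].tolist(),p[1].tolist()],open('p3.json','w'))
cv2.imwrite('pics/p3.png',cv2.resize(snapshot('side')[130:230,230:400],None,fx=4.5,fy=4.5,interpolation=cv2.INTER_CUBIC))
st()
E
```

```text
over t 24.73 [0.4846 0.4389 0.1987] op 0.509 F [ 0.4 -0.4 -0.7]
low t 26.12 [0.4839 0.441  0.0909] op 0.505 F [ 0.1  0.3 -1. ]
up t 27.51 [0.4837 0.4402 0.2387] op 0.998 F [0.2 0.3 0.7]
 t 28.97 [0.4594 0.3595 0.2395] op 0.999 F [-0.1 -0.1 -0. ]
```

View pics/w3.png

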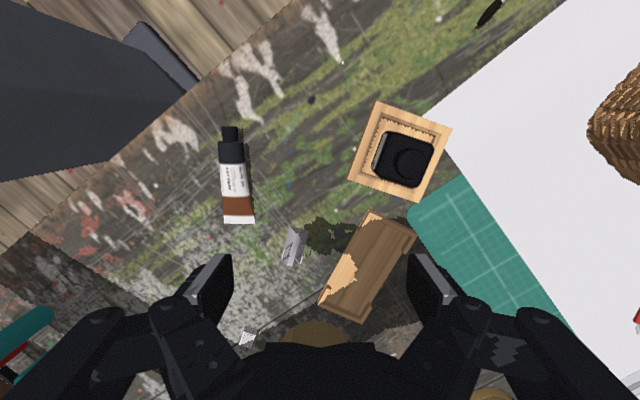

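View pics/p3.png

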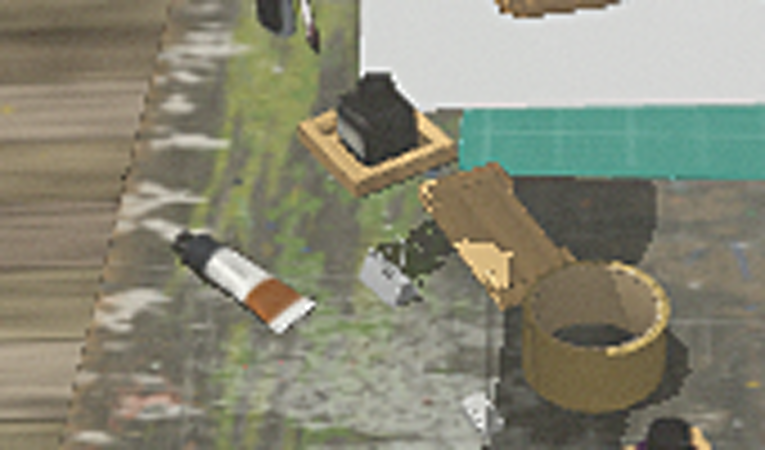

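```bash
python3 - <<'E'
from h import *
import json
p=json.load(open('p3.json'));W3=cam('wrist',(np.array(p[0]),np.array(p[1])))
print('tail,tip',onplane(W3,[(239.5,223)],.006).round(4),onplane(W3,[(230.5,126)],.0115).round(4))
im=cv2.imread('pics/w3.png');c=im[90:210,335:465].astype(float);c=(255*(c/255)**.5).astype(np.uint8)
cv2.imwrite('pics/z5.png',cv2.resize(c,None,fx=5,fy=5,interpolation=cv2.INTER_CUBIC))
E
```

```text
tail,tip [[0.4311 0.2684 0.006 ]] [[0.3535 0.3359 0.0115]]
```

View pics/z5.png

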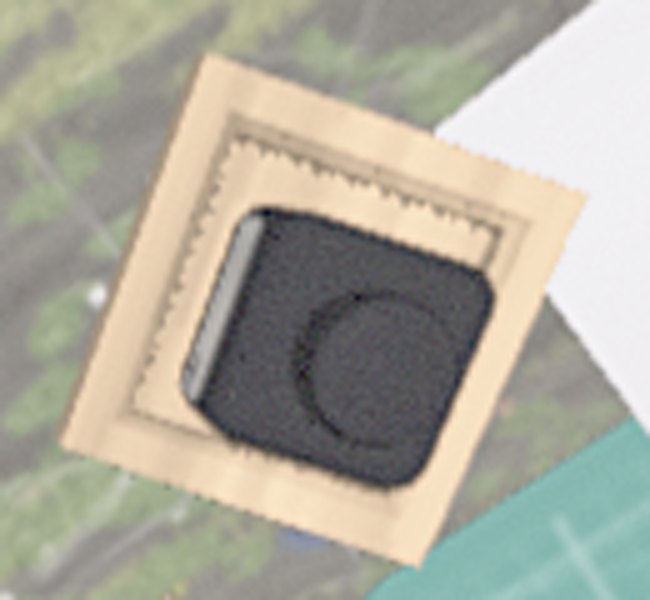

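```bash
python3 - <<'E'
from h import *
import json
p=json.load(open('p3.json'));W3=cam('wrist',(np.array(p[0]),np.array(p[1])))
f=lambda q:[np.array(a)/5+(335,90) for a in q]
print('block',onplane(W3,f([(319,315)]),.014).round(4),'cap',onplane(W3,f([(385,370)]),.061).round(4),'capbase',onplane(W3,f([(378,372)]),.046))
print('base near edge', onplane(W3,f([(245,215),(183,390)]),.004), 'floor near corner rims',onplane(W3,f([(238,118),(135,415)]),.014))
q=down(np.radians(48))
pick(.3927,.3008,.077,np.radians(48),z=.2)
p=arm.read_tool_pos(); arm.line_to([p[0],p[1],.18],velocity=0.15); arm.pause(.1); st()
cv2.imwrite('pics/g5.png',np.hstack([cv2.resize(snapshot('side')[130:255,230:430],(400,250)),cv2.resize(snapshot('wrist'),(400,250))]))
E
```

```text
block [[0.4811 0.4449 0.014 ]] cap [[0.4836 0.4419 0.061 ]] capbase [[0.48782261 0.44281722 0.046     ]]
base near edge [[0.45780178 0.44666515 0.004     ]
 [0.47776559 0.41542299 0.004     ]] floor near corner rims [[0.44073301 0.45527552 0.014     ]
 [0.47306245 0.40466093 0.014     ]]
down t 30.62 [0.393  0.3012 0.0775] op 0.999 F [ 0.2  0.1 -0.8]
grip t 31.19 [0.3927 0.3007 0.0775] op 0.324 F [-0.4 -1.8  5.4]
 t 32.12 [0.3924 0.3002 0.1789] op 0.32 F [ 0.5  0.6 -0.2]
```

View pics/g5.png

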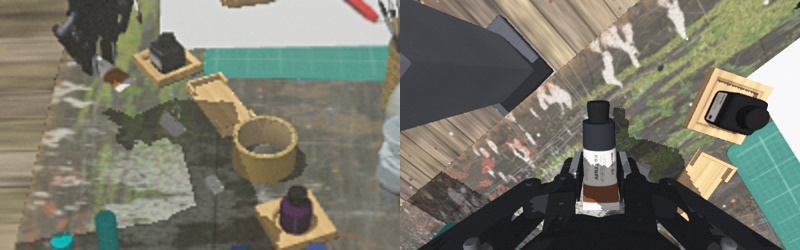

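The tube is held, but the opening of about 27 mm is less than I expected. I'll look closer before placing it.

```bash
python3 - <<'E'
from h import *
w=snapshot('wrist');s=snapshot('side');c=snapshot('scene')
cv2.imwrite('pics/g6.png',np.hstack([cv2.resize(w[140:400,220:420],(400,520)),cv2.resize(s[100:230,230:330],(400,520))]))
cv2.imwrite('pics/g7.png',cv2.resize(c[180:300,200:400],(800,480)))
E
```

View pics/g6.png

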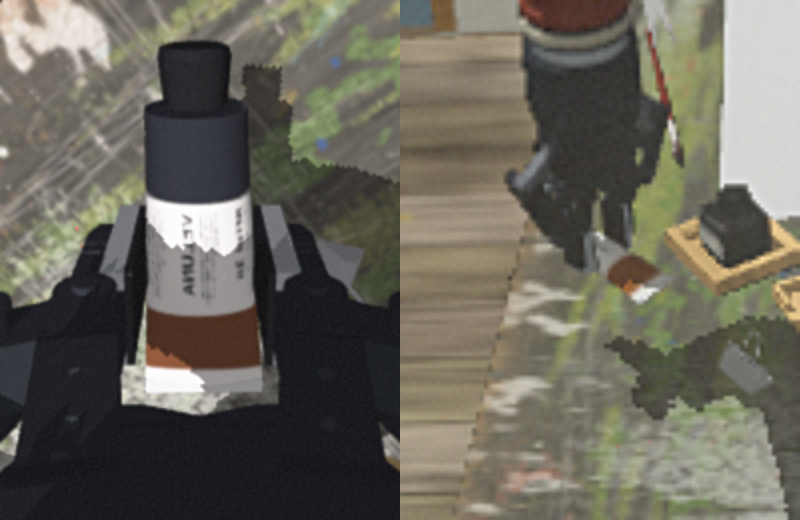

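View pics/g7.png

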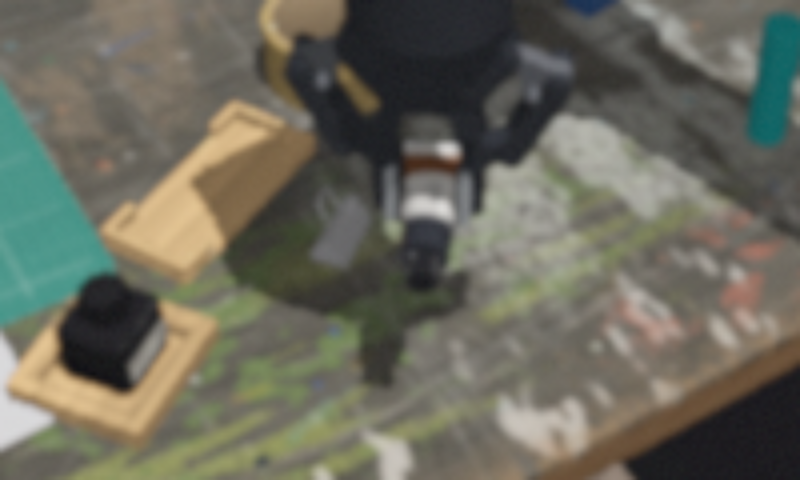

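```bash
python3 - <<'E'
from h import *
p=pose();W=cam('wrist',p);D=cam('side')
u=np.array([np.cos(np.radians(138.5)),np.sin(np.radians(138.5)),0]); c=np.array([.3927,.3008,0])+ (p[0]-np.array([.3927,.3007,.0775]))
tip=c+u*.0525+[0,0,.0115]; tail=c-u*.0525+[0,0,.006]
print(p[0],proj(W,[tip,tail]).round(1),'seen 317.5,161(upper edge) 322,335'); print(proj(D,[tip,tail]).round(1))
E
```

```text
[0.39253742 0.3006655  0.17952023] [[317.5 163.2]
 [319.5 342.5]] seen 317.5,161(upper edge) 322,335
[[266.1 155.5]
 [293.2 171.3]]
```

The projected level tube agrees with both views to a few pixels, so the tube is level. I'll place it.

```bash
python3 - <<'E'
from h import *
import json
place(.5634,.3382,.0818,np.radians(23.4),z=.2)
drop(.28)
arm.movep([.47,.33,.29],down(-np.pi/2)); arm.pause(.15)
p=pose();cv2.imwrite('pics/f1.png',snapshot('wrist'))
json.dump([p[0].tolist(),p[1].tolist()],open('p4.json','w'))
cv2.imwrite('pics/f2.png',cv2.resize(snapshot('side')[130:300,230:430],None,fx=3.5,fy=3.5,interpolation=cv2.INTER_CUBIC)); st()
E
```

```text
over t 33.36 [0.5616 0.3383 0.1989] op 0.326 F [-1.   0.7 -0.2]
low t 34.82 [0.5632 0.3379 0.0816] op 0.321 F [-0.3 -0.5  0.1]
up t 36.56 [0.563  0.3376 0.2786] op 1.001 F [-0.  -0.1 -0.4]
 t 38.38 [0.4701 0.3299 0.2898] op 1.004 F [ 0.5 -1.6  0. ]
```

View pics/f1.png

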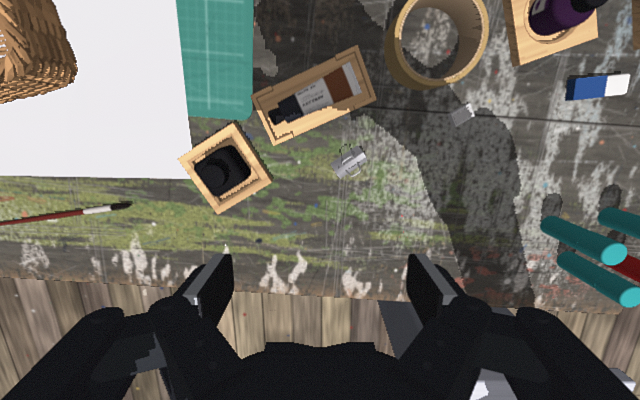

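View pics/f2.png

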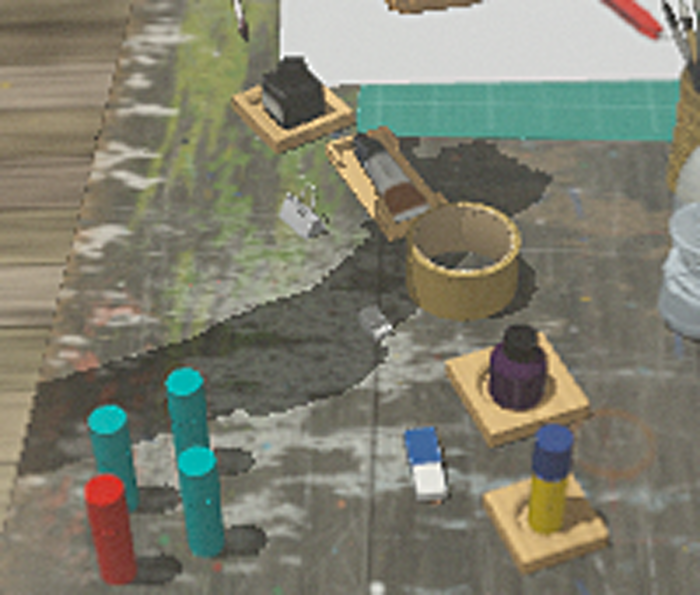

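All four appear seated. I'll zoom in on the tray and take one closer view of the round holders.

```bash
python3 - <<'E'
from h import *
import json
f=cv2.imread('pics/f1.png');c=f[35:225,170:385].astype(float);c=(255*(c/255)**.6).astype(np.uint8)
cv2.imwrite('pics/f3.png',cv2.resize(c,None,fx=3.1,fy=3.1,interpolation=cv2.INTER_CUBIC))
arm.movep([.54,.03,.27],down(-np.pi/2)); arm.pause(.15)
p=pose();w=snapshot('wrist');cv2.imwrite('pics/f4.png',w)
json.dump([p[0].tolist(),p[1].tolist()],open('p5.json','w'))
cv2.imwrite('pics/f5.png',cv2.resize(w[0:160,190:450],None,fx=3,fy=3,interpolation=cv2.INTER_CUBIC));st()
E
```

```text
t 39.75 [0.54   0.0319 0.2701] op 1.001 F [ 0.1  0.6 -0.6]
```

View pics/f3.png

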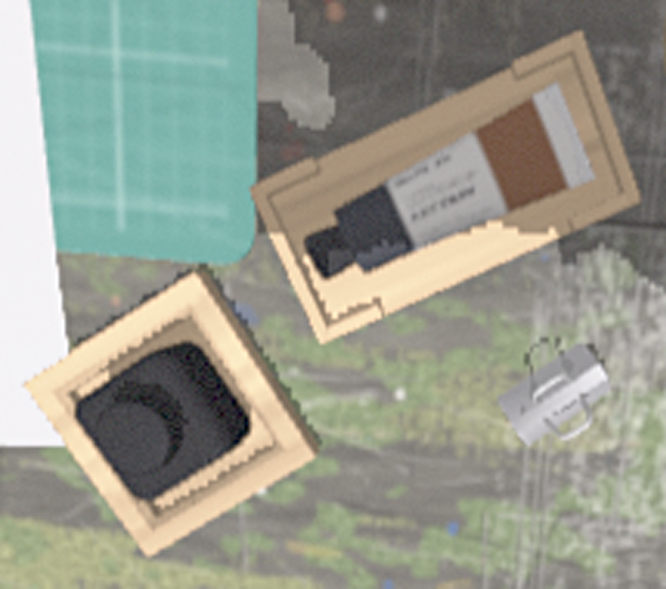

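View pics/f5.png

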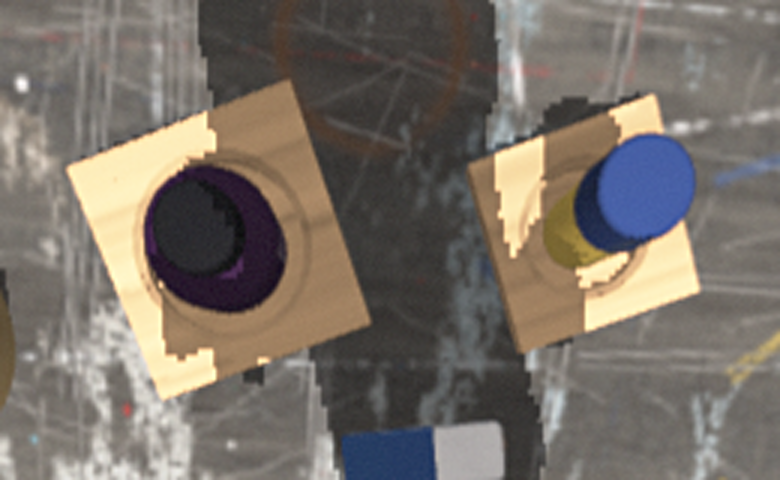

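```bash
python3 - <<'E'
from h import *
import json
L=lambda f:cam('wrist',tuple(np.array(v) for v in json.load(open(f))))
A=L('p4.json');B=L('p5.json')
g=lambda q:[np.array(a)/3.1+(170,35) for a in q]; h=lambda q:[np.array(a)/3+(190,0) for a in q]
pr=lambda n,v:print(n,(v*1000).round(1)[:,:2].tolist())
pr('rh',onplane(B,h([(218.5,245),(226.5,240)]),.014));pr('round cap',onplane(B,h([(198,227)]),.064))
pr('sh',onplane(B,h([(584,227),(589,223)]),.014));pr('glue top',onplane(B,h([(645,187)]),.093))
pr('tray c',onplane(A,g([(452,187),(446,193)]),.014))
a=onplane(A,g([(567,133)]),.010);b=onplane(A,g([(318,252)]),.0155);pr('tube',(a+b)/2);d=(b-a)[0];print(np.degrees(np.arctan2(d[1],d[0])),np.linalg.norm(d))
pr('sqh',onplane(A,g([(170.5,416),(176,411)]),.014));pr('sq cap',onplane(A,g([(133,434)]),.061))
pr('tape',onplane(A,[(437,38)],.048))
pr('tape before',onplane(cam('wrist',tuple(np.array(v) for v in json.load(open('poses.json'))[1])),[(433.5,47)],.048))
E
```

```text
rh [[647.0, 92.3], [648.6, 89.5]]
round cap [[646.4, 89.0]]
sh [[653.2, -32.6], [654.4, -34.2]]
glue top [[652.5, -31.4]]
tray c [[565.4, 335.1], [563.4, 337.3]]
tube [[563.4, 339.0]]
114.35754393597558 0.09815684122475146
sqh [[483.3, 442.8], [485.2, 440.5]]
sq cap [[485.2, 440.6]]
tape [[613.8, 220.0]]
tape before [[617.3, 218.9]]
```

All four are centred within about 3 mm, so I'm handing the job in.

```bash
python3 - <<'E'
from h import *
st(); ticket.finish_job()
E
```

```text
t 39.75 [0.54   0.0319 0.2701] op 1.001 F [ 0.1  0.6 -0.6]
the job is handed in; nothing more can be done
```

The round ink bottle, square ink bottle, glue stick and paint tube are each in their matching holder. The job was handed in at 39.8 s of the 102 s limit, with the gripper empty and clear; it gave no verdict.

- **Position:** the last wrist-camera views put all four within about 3 mm of their recess centres (limit 12 mm). The tube lies about 1° off the tray's axis (limit 0.2 rad, about 11°).
- **Seating:** I checked this only by eye and from the release heights, each within about 0.5 mm of the recess floor. All four looked upright or level, but I did not measure heights or tilt separately.
- **Tape roll:** the robot did not approach it closely. Its position before and after agrees to about 4 mm, which is within measurement error.
- **Disagreements:**
  - The fixed scene camera differed from the wrist views by up to about 10 mm, so I used the wrist views, which the side camera mostly matched.
  - The gripper closed to about 27 mm on the tube instead of 36 mm, probably because the tube is narrower at grip height. The camera views showed it held level.
  - The tube's length measured 98 mm instead of 105 mm in the last view, so its position along the tray is less certain than the others, perhaps by a few millimetres.

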